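# Lock the lid ring of a specimen vessel with a pin spanner

## Task

Close the specimen vessel: take the pin spanner from its rest, set both of its pins into holes of the vessel's ring and turn the ring with it until the collar's pointer stands at the fixed mark post. Then put the spanner back upright in the slot of its rest. Touch the vessel only with the spanner, and leave the other things where they are.

Things in the scene. Friction and masses are not known exactly. Their poses are not given: they have to be found in the camera images.
- vessel: Round steel vessel bolted to the bench. Origin: on its axis at bench level, z up; its x axis points to the mark post. Base diameter 150 mm, 10 mm thick; barrel diameter 120 to 128 mm up to z = 88 mm. On it a turning collar (diameter 120, z = 88 to 96 mm) carries the pointer; a flat ring with four pin holes is clamped on the collar (see ring_top)
- ring_top (a point): fixed point on the vessel's axis, level with the ring's top face, 110 mm above the bench. Aluminium ring: outside diameter 112, inside 60, 14 mm thick; four round holes right through it, diameter 12 mm, 90 degrees apart, centred 43 mm from the axis. It was clamped to the collar at any angle, so the pointer does not tell where the holes are: see or feel for them
- pointer (a point): tip of a steel tab, 8 mm wide, 6 mm thick, on the collar; 82 mm from the axis, 93 mm above the bench. Ring, collar and pointer turn as one, friction 0.45 N m plus 0.3 N m per rad/s, and stay where left. Starts 80 to 150 degrees counterclockwise (from above) of the mark: clockwise is the short way; a hard stop lies 14 degrees clockwise past the mark
- mark (a point): where the pointer's tip must stand: 82 mm from the axis on the vessel's x axis, 93 mm above the bench, 8 mm inside the fixed mark post (8 x 14 mm, 90 to 98 mm from the axis, top 106 mm above the bench; its bracket passes below the pointer)
- spanner: Pin spanner, 0.2 to 0.45 kg, upright in its rest. Origin: midway between the two pin tips, z up along the grip, x along the crossbar. Steel crossbar 106 x 26 x 12 mm, z = 11 to 23 mm; neck diameter 20; square black grip 26 x 26 mm, sides along x and y, z = 45 to 95 mm. Half a turn about z makes no difference to it
- pin_a (a point): tip of the pin at the spanner's x = +43 mm. Pins: diameter 8 mm, 11 mm long below the crossbar, tapering over the last 4 mm to 5 mm at the tip. With both pins fully in, the crossbar lies on the ring (tips 11 mm below the ring's top) and the spanner stands by itself
- pin_b (a point): tip of the like pin at the spanner's x = -43 mm
- rest: White plastic rest fixed to the bench, 170 (x) x 70 (y) x 30 mm high. Origin: centre of its underside. A slot along its x axis, 130 mm long, 16 mm wide, floor 6 mm above the bench; the spanner's pins hang in the slot and its crossbar lies on the top, spanner origin 19 mm above the bench and above the rest's centre, crossbar along the slot
- jar_tall: bystander, loose: amber glass jar with black lid, diameter 60, height 85 mm; origin at the centre of its underside
- slide_box: bystander, loose: cardboard slide box 85 x 50 x 28 mm; origin at the centre of its underside
- wash_bottle: bystander, loose: white plastic bottle, diameter 64, height 150 mm; origin at the centre of its underside
- jar_wide: bystander, loose: clear glass jar with white lid, diameter 84, height 75 mm; origin at the centre of its underside
- pot: bystander, loose: small clear pot with yellow lid, diameter 52, height 55 mm; origin at the centre of its underside
- brush: bystander, loose: hand brush 180 mm long, lying; origin at the centre of its underside
There are look-alikes about, which are no part of the job. Of the things that look like the spanner, the smallest one is meant.

How it is judged (in metres and radians):
On the way, in this order (a step that is already met when the one before it is completed fails the run):
1. both spanner pins are in ring holes (z of each of pin_a, pin_b in the frame of ring_top below -0.007 m and horizontal distance between spanner and ring_top below 0.006 m), for 0.2 s.
2. the pointer stands at the mark with the spanner's pins still in the ring (all of step 1 and horizontal distance between pointer and mark below 0.008 m), for 0.2 s.
At the end, for the whole second after the job is handed in: The pointer's tip is within 8 mm of the mark point, and the spanner stands upright (within 6 degrees) and still in the slot of its rest, crossbar down on the rest and along the slot, within 22 mm of the rest's centre (horizontal distance between pointer and mark below 0.008 m and horizontal distance between spanner and rest below 0.022 m and z of spanner in the frame of rest below 0.023 m and angle between spanner's own z axis and vertical below 0.1 rad and angle between the x axis of spanner and the x axis of rest, either way round below 0.15 rad and linear speed of spanner below 0.02 m/s); the robot touches nothing.
It fails at once if the gripper or arm touches the vessel, its ring or its pointer (contact force between any of the fingers, the arm and vessel above 2 N).
It fails at once if a bystander is moved by more than 30 mm (distance of any of jar_tall, slide_box, wash_bottle, jar_wide, pot, brush from where it was at the start of the episode above 0.03 m).
It also fails if it takes over 72 s, if anything falls off the work surface, if the arm or the gripper's body presses on something with over 40 N, if the wrist force passes 120 N, or if a joint passes its speed limit or range.

## Robot

A 6-joint arm with a two-finger parallel gripper is mounted at the origin on the work surface. World frame = base frame: x ahead of the robot, y to its left, z up, the work surface at z = 0. Lengths are in mm, angles in rad, forces in N, time in s.
With the tool pointing down it reaches from about 375 to 825 mm from the base axis. Payload 5.5 kg.
Tool frame: the origin (TCP) lies midway between the tips of the shut fingers; the grasp point (between the pads) lies 19 mm behind it; z points along the fingers, y is the direction in which the jaws open and shut (so a half turn about z gives the same grasp; the last joint's range is limited). The gripper opens to 85 mm and grips with 20 to 120 N. Pads are 22 mm wide; open, the fingers measure 114 mm over their backs; the gripper's body (76 mm by 85 mm) begins 54 mm behind the grasp point. The pads swing forward as they close: fully open they stand 13 mm farther back than shut.
Start: joints at [-1.119, 0.314, -0.047, 1.21, 0, 1.571], TCP at [261.948, -539.795, 231.299] pointing down, gripper open.
Joint ranges: [-2.67, 2.67], [-0.69, 1.73], [-1.03, 1.25], [-2.08, 2.16], [-1.42, 1.45], [-3.14, 3.14]. Speed limits (rad/s): [2.39, 2.39, 3.01, 3.14, 3.14, 3.14].

## Interface

Orientations are given as a rotation vector (axis times angle).
In Python, from plant import * gives the robot as it stands. The module is installed in compiled form; this text tells all that it offers.
- The arm moves only by the tool drive_tool, never from a script. Its argument "steps" is a list of rows, each a list of 3 entries, a list of its own where there are three numbers: the shift along the tool's x, y, z in m, then the turn, a rotation vector about the tool's x, y, z in rad, then the opening, from -1 (shut) to 1 (fully open), so that 0 is half open. A call has 1 to 12 rows; each row is the pose to reach, as a shift and turn from the pose commanded when the call began, along the tool's axes at that moment; what a row does not reach only later rows make up. A row lasts 1/10 s, in which the tool goes at most 50 mm and 8.59 degrees, less where a joint would pass 70% of its speed; a pose out of reach is approached as far as the arm can. A call with a gripper value outside its range is refused whole. The fingers move at their own pace and stop on an object; "force" is the grip in N (left out, the last holds). Time passes only in rows, so rows that repeat a pose let the fingers close. It gives the time, the measured TCP pose, the force and the opening at its end, in the units of the state.
- state(): the state, without advancing time (a new reading comes with each control period).
- snapshot(name): name is "scene" or "top" or "wrist"; returns (picture, depth): 400x640x3 uint8, red, green, blue; 400x640 float32, mm along the optical axis (not along the pixel's ray), 0 where there is no reading.
- calibration(name): a dict with "fx", "fy", "cx", "cy" (pixels), "camera_from_world" (4x4, takes a point from world to camera coordinates). Camera axes: x right, y down, z forward; pixel columns grow to the right and rows downward; lengths in mm; the calibration is good to about 2 mm. A picture is of the moment at which its call begins: read the wrist's pose just before it. calibration takes no time and is no camera call; for the wrist camera it gives the pose at the moment of the call.
- hand_in(): hands the job in, once; it reports no verdict.
The state is a dict: "time_s": time; "joint_pos": joint angles; "dq": joint speeds; "effort": joint torques, N m; "tool_pos": TCP position; "ee_rot": TCP orientation; "contact_force": force on the tool from outside, world axes, zero at the start; "ft_torque": the same for the moment, N m; "opening": finger opening in mm.
Only numpy, scipy, OpenCV 4.12 (cv2) and the standard library are available. Lean on these libraries where they do the work, as an engineer would, in place of code of your own. Each camera call takes 0.05 s, during which the arm holds its last target. There are 200 camera calls.

## Working session

There is one attempt and no reset: what is moved stays moved. The work goes in short steps, Python scripts to look and compute and a tool call to move; the robot and the scene stay as the last step left them, time stands still between calls to the robot, and variables do not carry over. Pictures are saved under pics/ and viewed, about 8 in all and at most 12, crops included, and the job is handed in when it is done.

Besides the shell and the picture viewer there is one more tool, called after "Request:" as name(argument=value, ...) on one line, values as JSON. drive_tool: Moves the arm, as the interface text tells. Its arguments: {"type":"object","properties":{"steps":{"type":"array"},"force":{"type":"number"}},"required":["steps"]}

```bash
mkdir -p pics; cat > h.py <<'E'
from plant import *
import numpy as np, cv2
def ray(cal,u,v,z):
    T=np.linalg.inv(cal["camera_from_world"]);o=T[:3,3]
    d=T[:3,:3]@np.array([(u-cal["cx"])/cal["fx"],(v-cal["cy"])/cal["fy"],1])
    return o+d*(z-o[2])/d[2]
def cloud(cal,D):
    v,u=np.mgrid[:400,:640]
    P=np.stack([(u-cal["cx"])/cal["fx"]*D,(v-cal["cy"])/cal["fy"]*D,D,np.ones_like(D)],-1)
    return P@np.linalg.inv(cal["camera_from_world"]).T
E
python3 - <<'E'
from h import *
for n in("scene","top"):
    p,d=snapshot(n);c=calibration(n);np.savez(n,p=p,d=d,**c)
    cv2.imwrite(f"pics/{n}.png",p[:,:,::-1]); print(n,c)
print(state())
E
```

```text
scene {'fx': 429.23840187822924, 'fy': 429.23840187822924, 'cx': 322.6099067369725, 'cy': 208.65514520336257, 'camera_from_world': array([[-3.02747424e-01,  9.53024249e-01,  9.42216396e-03,
         1.63022359e+02],
       [ 6.77876120e-01,  2.22269298e-01, -7.00771236e-01,
        -3.02104325e+02],
       [-6.69946239e-01, -2.05769627e-01, -7.13323837e-01,
         1.55144211e+03],
       [ 0.00000000e+00,  0.00000000e+00,  0.00000000e+00,
         1.00000000e+00]])}
top {'fx': 368.4507396749826, 'fy': 368.4507396749826, 'cx': 318.2540474454737, 'cy': 199.67593264299668, 'camera_from_world': array([[-1.05305808e-02, -9.99732717e-01,  2.05815928e-02,
        -1.26533313e+01],
       [-9.98499458e-01,  9.40696644e-03, -5.39475806e-02,
         5.37423130e+02],
       [ 5.37395510e-02, -2.11188086e-02, -9.98331637e-01,
         1.16586042e+03],
       [ 0.00000000e+00,  0.00000000e+00,  0.00000000e+00,
         1.00000000e+00]])}
{'time_s': 0.1, 'joint_pos': array([-1.11902460e+00,  3.14179372e-01, -4.79496191e-02,  1.21019040e+00,
       -1.23645075e-05,  1.57076400e+00]), 'dq': array([-0.00064479, -0.00084194,  0.00180117,  0.00115394,  0.00055962,
       -0.00088716]), 'effort': array([ 3.68956808e-04, -5.40768242e+01,  3.40539265e+01,  1.12151427e-02,
       -4.61758793e-05, -7.21975908e-06]), 'tool_pos': array([ 261.71346901, -539.35555997,  230.51926544]), 'ee_rot': array([-3.06032850e+00, -7.03339539e-01,  5.54461889e-04]), 'contact_force': array([0.76916654, 0.44408656, 0.34004842]), 'ft_torque': array([0.04691209, 0.04595411, 0.04792296]), 'opening': 85.1694155230936}
```

View pics/top.png

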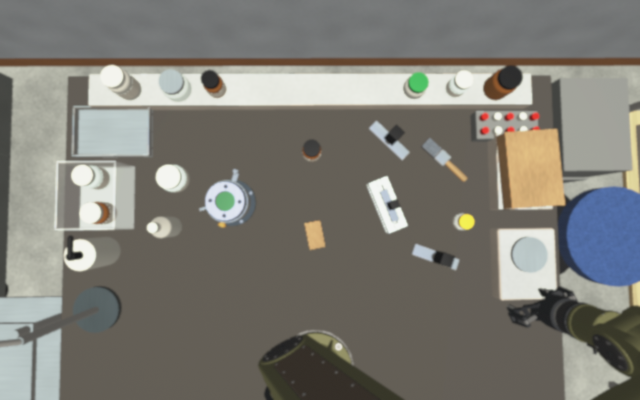

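View pics/scene.png

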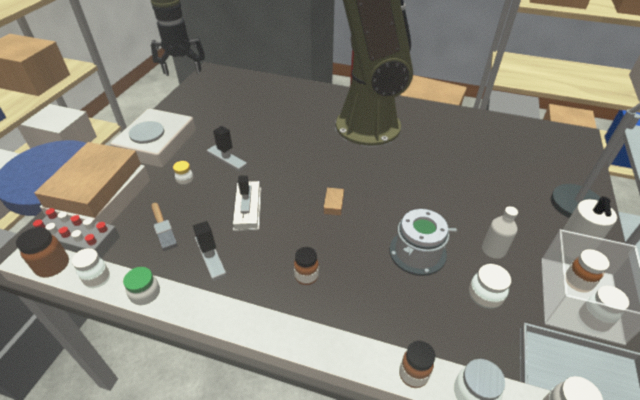

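The top view shows the vessel at about (225,201), the rest with a spanner at (387,205), and two larger look-alikes at (390,140) and (436,257). I'll zoom in and measure.

```bash
python3 - <<'E'
from h import *
t=np.load("top.npz");s=np.load("scene.npz")
a=cv2.resize(t["p"][160:240,185:265],(400,400),interpolation=cv2.INTER_CUBIC)
b=cv2.resize(s["p"][200:280,380:460],(400,400),interpolation=cv2.INTER_CUBIC)
cv2.imwrite("pics/ves.png",np.hstack([a,b])[:,:,::-1])
P=cloud(t,t["d"]);X,Y,Z=P[...,0],P[...,1],P[...,2]
# rest top by height + white
hsv=cv2.cvtColor(t["p"],cv2.COLOR_RGB2HSV)
m=np.zeros((400,640),np.uint8);m[170:240,355:420]=1
w=(m>0)&(Z>20)&(Z<42)&(hsv[...,2]>100)
q=np.array([ray(t,u,v,30)[:2] for v,u in np.argwhere(w)],np.float32)
print("rest",len(q),cv2.minAreaRect(q))
g=(m>0)&(Z>60);q=P[g];print("spanner",len(q),q.min(0),q.max(0),np.median(q,0))
k=np.zeros_like(m);k[160:240,185:265]=1
r=(k>0)&(Z>100)&(Z<122)
q=np.array([ray(t,u,v,110)[:2] for v,u in np.argwhere(r)],np.float32)
print("ring",len(q),cv2.minAreaRect(q),cv2.minEnclosingCircle(q), np.median(Z[r]))
for o in((280,420,110,165),(405,465,240,275)):
    x=(np.indices(m.shape)[1]>o[0])&(np.indices(m.shape)[1]<o[1])&(np.indices(m.shape)[0]>o[2])&(np.indices(m.shape)[0]<o[3])&(Z>8)
    print("look",P[x][:,2].max())
E
```

```text
rest 872 ((520.4334106445312, -237.65020751953125), (169.35919189453125, 65.69768524169922), 21.417055130004883)
spanner 117 [ 473.83064179 -256.7371847    64.7378734     1.        ] [5.31991645e+02 6.91611241e+00 1.19316845e+03 1.00000000e+00] [ 515.08358058 -235.29605413  113.35329242    1.        ]
ring 917 ((546.5578002929688, 260.5948791503906), (140.32701110839844, 112.89511108398438), 12.44933032989502) ((551.5984497070312, 249.86135864257812), 76.57642364501953) 108.42048068048689
look 1193.1684467528207
look 1193.1684467528207
```

View pics/ves.png

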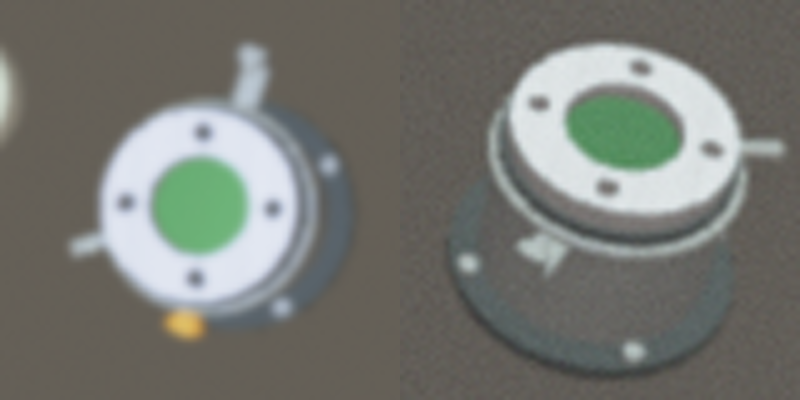

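The crop shows the ring with holes at (203,132), (126,202), (273,208) and (195,278), the pointer at left (75,248), and the mark post at the top (250,50). I'll convert these to world coordinates and work out the approach.

```bash
cat >> h.py <<'E'
from scipy.spatial.transform import Rotation as R
def to(xyz,yaw,st=None):
    "tool-frame shift (m) and rotvec (rad) to bring TCP to xyz, pointing down, tool x at yaw deg"
    st=st or state(); A=R.from_rotvec(st["ee_rot"])
    a=np.radians(yaw); B=R.from_matrix(np.array([[np.cos(a),np.sin(a),0],[np.sin(a),-np.cos(a),0],[0,0,-1]]).T)
    sh=A.inv().apply(np.array(xyz)-st["tool_pos"])/1000
    print("shift",sh.round(4),"turn",(A.inv()*B).as_rotvec().round(4))
def yaw(st=None):
    x=R.from_rotvec((st or state())["ee_rot"]).as_matrix()[:,0];return np.degrees(np.arctan2(x[1],x[0]))
E
python3 - <<'E'
from h import *
t=np.load("top.npz");s=np.load("scene.npz")
f=lambda c,u0,v0,x,y,z:ray(c,u0+(x+.5)/5-.5,v0+(y+.5)/5-.5,z)[:2]
for c,u0,v0,hs,pt,mk in((t,185,160,[(203,132),(126,202),(273,208),(195,278)],(75,249),(253,50)),(s,380,200,[(641,67),(539,102),(711,149),(607,187)],(783,148),(523,252))):
    d=-400*(c is s)
    H=np.array([f(c,u0,v0,x+d,y,109) for x,y in hs]);C=H.mean(0)
    print("C",C,"r",np.hypot(*(H-C).T),"ang",np.degrees(np.arctan2(*(H-C).T[::-1])))
    for n,p,z in(("ptr",pt,93),("mark",mk,106)):
        q=f(c,u0,v0,p[0]+d,p[1],z)-C;print(n,np.hypot(*q),np.degrees(np.arctan2(q[1],q[0])))
print(yaw()); to((520,-238,300),21.4)
c=calibration("wrist");print(np.linalg.inv(c["camera_from_world"]).round(2),c["fx"])
E
```

```text
C [532.11491619 259.03783452] r [42.93693801 42.77645956 43.09920648 42.85588493] ang [ -2.72278055  87.16076987 -92.94772319 176.84604781]
ptr 80.85911533237146 107.73984873441957
mark 96.52445898093482 -18.483386801506533
C [531.14831647 261.51554268] r [43.06124909 43.0739554  42.91507052 43.0957839 ] ang [176.9213746  -93.40120843  86.64331505  -2.86762346]
ptr 82.5433984479741 107.57448247412883
mark 98.9612789147883 -19.930983861952082
25.88646653384259
shift [ 0.3639 -0.1585 -0.0692] turn [-0.0015  0.0001  0.0783]
[[ 4.4000e-01 -8.7000e-01 -2.4000e-01  3.2374e+02]
 [-9.0000e-01 -4.2000e-01 -1.2000e-01 -5.0870e+02]
 [-0.0000e+00  2.7000e-01 -9.6000e-01  3.7288e+02]
 [ 0.0000e+00  0.0000e+00  0.0000e+00  1.0000e+00]] 295.9039519929479
```

Request:
drive_tool(steps=[[[0.364, -0.158, -0.04], [0, 0, 0.078], 1], [[0.364, -0.158, -0.04], [0, 0, 0.078], 1], [[0.364, -0.158, -0.04], [0, 0, 0.078], 1], [[0.364, -0.158, -0.04], [0, 0, 0.078], 1], [[0.364, -0.158, -0.04], [0, 0, 0.078], 1], [[0.364, -0.158, -0.04], [0, 0, 0.078], 1], [[0.364, -0.158, -0.04], [0, 0, 0.078], 1], [[0.364, -0.158, -0.04], [0, 0, 0.078], 1], [[0.364, -0.158, -0.04], [0, 0, 0.078], 1], [[0.364, -0.158, -0.04], [0, 0, 0.078], 1], [[0.364, -0.158, -0.04], [0, 0, 0.078], 1], [[0.364, -0.158, -0.04], [0, 0, 0.078], 1]])

```text
time_s: 1.3
tool_pos: [519.5, -239.8, 271.0]
ee_rot: [-3.087, -0.581, 0.001]
contact_force: [-1.1, 0.5, -0.6]
opening: 85.4
```

```bash
python3 - <<'E'
from h import *
st=state();print(st["time_s"],st["tool_pos"],yaw(st),st["joint_pos"])
c=calibration("wrist");p,d=snapshot("wrist");np.savez("w1",p=p,d=d,**c);cv2.imwrite("pics/w1.png",p[:,:,::-1])
P=cloud(c,d)
g=(P[...,2]>100)&(P[...,2]<122)&(abs(P[...,0]-520)<60)&(abs(P[...,1]+238)<60)
v,u=np.nonzero(g);print(len(u),u.min(),u.max(),v.min(),v.max())
q=np.array([ray(c,a,b,114)[:2] for a,b in zip(u,v)],np.float32);print("grip top",cv2.minAreaRect(q),P[g][:,2].mean())
E
```

```text
1.3 [ 519.4711074  -239.7854117   271.04078639] 21.30736785056161 [-4.32314156e-01  2.48984734e-01 -4.27839547e-02  1.27967677e+00
 -2.42862238e-04  2.33739495e+00]
642 308 332 175 201
grip top ((517.2235107421875, -237.02386474609375), (27.695295333862305, 25.050291061401367), 21.35313606262207) 113.01864714959743
```

View pics/w1.png

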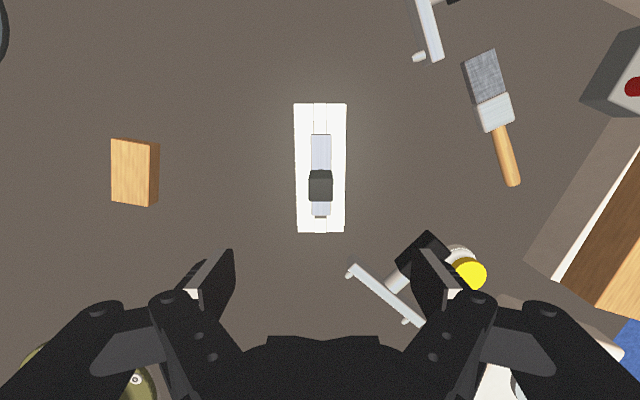

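Wrist view: the spanner in its rest (grip top at (320,181)) is clearly the smallest; a bigger look-alike lies at (390,270). I'll grasp with the jaws along the crossbar (tool yaw 111°), since that leaves joint 6 enough range for the turn.

Request:
drive_tool(steps=[[[-0.001, -0.003, 0.01], [0, 0, -0.15], 1], [[-0.001, -0.003, 0.02], [0, 0, -0.3], 1], [[-0.001, -0.003, 0.03], [0, 0, -0.44], 1], [[-0.001, -0.003, 0.04], [0, 0, -0.59], 1], [[-0.001, -0.003, 0.05], [0, 0, -0.74], 1], [[-0.001, -0.003, 0.06], [0, 0, -0.88], 1], [[-0.001, -0.003, 0.07], [0, 0, -1.03], 1], [[-0.001, -0.003, 0.08], [0, 0, -1.18], 1], [[-0.001, -0.003, 0.09], [0, 0, -1.32], 1], [[-0.001, -0.003, 0.1], [0, 0, -1.45], 1], [[-0.001, -0.003, 0.11], [0, 0, -1.571], 1], [[-0.001, -0.003, 0.12], [0, 0, -1.571], 1]])

```text
time_s: 2.55
tool_pos: [517.8, -237.3, 150.9]
ee_rot: [1.772, 2.594, -0.0]
contact_force: [-0.2, -0.1, -1.1]
opening: 85.2
```

```bash
python3 - <<'E'
from h import *
st=state();print(st["time_s"],st["tool_pos"],yaw(st))
c=calibration("wrist");p,d=snapshot("wrist");np.savez("w2",p=p,d=d,**c)
P=cloud(c,d)
g=(P[...,2]>100)&(P[...,2]<122)&(abs(P[...,0]-517)<30)&(abs(P[...,1]+237)<30)
v,u=np.nonzero(g);q=np.array([ray(c,a,b,114)[:2] for a,b in zip(u,v)],np.float32)
r=cv2.minAreaRect(q) if len(q) else None;print("grip top",len(u),r)
if r: to((*r[0],70),111.4)
to((518,-237,70),111.4)
E
```

```text
2.55 [ 517.78955321 -237.27748892  150.8982062 ] 111.33910001386758
grip top 1659 ((514.7952880859375, -235.30393981933594), (25.55647087097168, 28.762052536010742), 21.33331298828125)
shift [ 0.002  -0.0014  0.0791] turn [-0.0017 -0.0017 -0.0037]
shift [-0.0008  0.001   0.0791] turn [-0.0017 -0.0017 -0.0037]
```

Request:
drive_tool(steps=[[[0.001, 0, 0.04], [0, 0, 0], 1], [[0.001, 0, 0.08], [0, 0, 0], 1], [[0.001, 0, 0.08], [0, 0, 0], 1], [[0.001, 0, 0.08], [0, 0, 0], -1], [[0.001, 0, 0.08], [0, 0, 0], -1], [[0.001, 0, 0.08], [0, 0, 0], -1], [[0.001, 0, 0.08], [0, 0, 0], -1], [[0.001, 0, 0.08], [0, 0, 0], -1], [[0.001, 0, 0.08], [0, 0, 0], -1], [[0.001, 0, 0.08], [0, 0, 0], -1], [[0.001, 0, 0.08], [0, 0, 0], -1], [[0.001, 0, 0.08], [0, 0, 0], -1]], force=60)

```text
time_s: 3.8
tool_pos: [518.5, -236.4, 73.1]
ee_rot: [1.769, 2.593, -0.002]
contact_force: [-3.1, -0.6, 7.4]
opening: 25.7
```

```bash
python3 - <<'E'
from h import *
st=state();print(st["time_s"],st["tool_pos"],yaw(st),st["opening"],st["contact_force"])
np.save("grasp.npy",[*st["tool_pos"],yaw(st)])
E
```

```text
3.8 [ 518.53372917 -236.35238647   73.0546096 ] 111.39634876967932 25.668378475562736 [-3.11636806 -0.64470073  7.41293138]
```

Request:
drive_tool(steps=[[[0, 0, -0.02], [0, 0, 0], -1], [[0, 0, -0.05], [0, 0, 0], -1], [[0, 0, -0.09], [0, 0, 0], -1], [[0, 0, -0.13], [0, 0, 0], -1], [[0, 0, -0.16], [0, 0, 0], -1], [[0, 0, -0.16], [0, 0, 0], -1]], force=90)

```text
time_s: 4.4
tool_pos: [520.6, -236.4, 236.3]
ee_rot: [1.765, 2.589, 0.003]
contact_force: [1.0, -0.1, -3.3]
opening: 24.8
```

```bash
python3 - <<'E'
from h import *
st=state();print(st["time_s"],st["tool_pos"],yaw(st),st["opening"],st["contact_force"],st["ft_torque"])
to((531.5,260.3,230),177)
E
```

```text
4.4 [ 520.57749898 -236.40685987  236.26264109] 111.4220998018103 24.776749918210726 [ 1.02485307 -0.05377557 -3.29884515] [-0.06474279 -0.06220064 -0.01355613]
shift [0.4584 0.1916 0.0047] turn [ 0.0019  0.0085 -1.1445]
```

Request:
drive_tool(steps=[[[0.038, 0.016, 0], [0, 0, -0.095], -1], [[0.076, 0.032, 0], [0, 0, -0.19], -1], [[0.115, 0.048, 0], [0, 0, -0.286], -1], [[0.153, 0.064, 0], [0, 0, -0.381], -1], [[0.191, 0.08, 0], [0, 0, -0.477], -1], [[0.229, 0.096, 0], [0, 0, -0.572], -1], [[0.267, 0.112, 0], [0, 0, -0.668], -1], [[0.305, 0.128, 0], [0, 0, -0.763], -1], [[0.344, 0.144, 0], [0, 0, -0.858], -1], [[0.382, 0.16, 0], [0, 0, -0.954], -1], [[0.42, 0.176, 0.005], [0, 0, -1.05], -1], [[0.458, 0.192, 0.005], [0, 0, -1.145], -1]])

```text
time_s: 5.6
tool_pos: [528.0, 262.3, 223.7]
ee_rot: [-0.075, -3.138, 0.002]
contact_force: [1.1, 1.2, -3.2]
opening: 25.1
```

Request:
drive_tool(steps=[[[0, 0, 0], [0, 0, 0], -1], [[0, 0, 0], [0, 0, 0], -1], [[0, 0, 0], [0, 0, 0], -1], [[0, 0, 0], [0, 0, 0], -1]])

```text
time_s: 6.0
tool_pos: [529.2, 259.8, 225.8]
ee_rot: [-0.084, -3.14, 0.001]
contact_force: [0.4, 0.2, -2.9]
opening: 25.0
```

```bash
python3 - <<'E'
from h import *
st=state();print(st["time_s"],st["tool_pos"],yaw(st),st["opening"],st["contact_force"],st["ft_torque"])
c=calibration("wrist");p,d=snapshot("wrist");np.savez("w3",p=p,d=d,**c)
cv2.imwrite("pics/w3.png",p[:,:,::-1])
E
```

```text
6.0 [529.23371141 259.81625965 225.79057459] 176.92697628216914 24.973895080693243 [ 0.39527425  0.21937814 -2.85055583] [0.04060104 0.01680529 0.02075847]
```

View pics/w3.png

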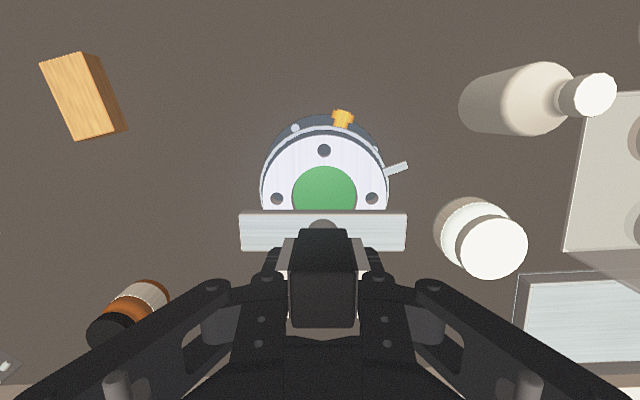

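The view shows three holes at (324,150), (277,199), (372,199), and the crossbar spanning (239..407, 212..251). I'll measure both in this same view so that calibration errors cancel.

```bash
python3 - <<'E'
from h import *
w=dict(np.load("w3.npz"));p,d=w["p"],w["d"];P=cloud(w,d);Z=P[...,2]
g=cv2.cvtColor(p,cv2.COLOR_RGB2GRAY)
H=[]
for u,v in((324,150),(277,199),(372,199)):
    s=g[v-9:v+10,u-9:u+10];m=cv2.moments(((s<130)).astype(np.uint8),True)
    a,b=u-9+m["m10"]/m["m00"],v-9+m["m01"]/m["m00"];H.append(ray(w,a,b,110)[:2]);print(m["m00"],a,b,H[-1],s.min(),s[0,0],Z[v-12,u])
H=np.array(H);C=(H[1]+H[2])/2;dl=H[2]-H[1];print("C",C,np.hypot(*dl),"ang",np.degrees(np.arctan2(dl[1],dl[0])),"r1",np.hypot(*(H[0]-C)),np.degrees(np.arctan2(*(H[0]-C)[::-1])))
b=np.zeros(g.shape,bool);b[205:260,230:280]=1;b[205:260,370:415]=1
b&=(Z>150)&(Z<215);v,u=np.nonzero(b);print("bar z",np.percentile(Z[b],[5,25,50,75,95]))
zb=np.median(Z[b]);q=np.array([ray(w,x,y,zb)[:2] for x,y in zip(u,v)],np.float32);print("bar",cv2.minAreaRect(q))
for col in(245,260,385,400): print(col,[(int(r),round(float(Z[r,col]),1),int(g[r,col])) for r in range(206,258,4)])
E
```

```text
120.0 323.5833333333333 149.65833333333333 [487.14800459 264.11526343] 86 235 110.49327889783996
84.0 276.2738095238095 197.01190476190476 [527.17631527 219.24673228] 87 236 108.8703185271745
89.0 371.2134831460674 196.93258426966293 [531.66810848 304.87757472] 85 235 110.3059198245204
C [529.42221187 262.0621535 ] 85.7485707417209 ang 86.99728360367142 r1 42.3240340868284 177.21952974098915
bar z [190.05641957 193.85701268 194.36332489 194.81323483 195.44985709]
bar ((528.8790283203125, 260.8844299316406), (104.86787414550781, 27.54959487915039), 86.94193267822266)
245 [(206, -0.4, 107), (210, 186.8, 116), (214, 194.2, 186), (218, 195.0, 209), (222, 195.5, 205), (226, 194.6, 205), (230, 194.4, 213), (234, 194.3, 210), (238, 195.5, 205), (242, 194.1, 206), (246, 194.3, 207), (250, 194.6, 192), (254, 0.0, 105)]
260 [(206, 0.7, 102), (210, 186.2, 120), (214, 193.5, 189), (218, 194.5, 210), (222, 193.8, 209), (226, 194.2, 207), (230, 193.6, 212), (234, 194.3, 213), (238, 194.3, 205), (242, 195.5, 205), (246, 194.5, 212), (250, 194.0, 193), (254, -0.3, 104)]
385 [(206, 88.6, 221), (210, 186.3, 101), (214, 193.7, 187), (218, 195.3, 213), (222, 195.1, 209), (226, 194.8, 212), (230, 195.1, 216), (234, 193.1, 210), (238, 194.7, 215), (242, 194.2, 214), (246, 194.7, 212), (250, 193.2, 205), (254, 0.9, 103)]
400 [(206, -0.1, 100), (210, 186.8, 110), (214, 193.1, 189), (218, 194.3, 216), (222, 194.2, 210), (226, 193.8, 213), (230, 194.8, 212), (234, 194.8, 209), (238, 194.2, 215), (242, 194.0, 214), (246, 193.9, 214), (250, 194.6, 204), (254, 0.5, 100)]
```

Request:
drive_tool(steps=[[[-0.001, 0.001, 0.02], [0, 0, 0], -1], [[-0.001, 0.001, 0.04], [0, 0, 0], -1], [[-0.001, 0.001, 0.055], [0, 0, 0], -1], [[-0.001, 0.001, 0.055], [0, 0, 0], -1], [[-0.001, 0.001, 0.055], [0, 0, 0], -1], [[-0.001, 0.001, 0.055], [0, 0, 0], -1]])

```text
time_s: 6.65
tool_pos: [531.3, 262.0, 172.5]
ee_rot: [0.082, 3.139, 0.001]
contact_force: [0.1, 0.2, -4.5]
opening: 24.8
```

```bash
python3 - <<'E'
from h import *
st=state();print(st["time_s"],st["tool_pos"],yaw(st),st["opening"],st["contact_force"],st["ft_torque"])
c=calibration("wrist");p,d=snapshot("wrist");np.savez("w4",p=p,d=d,**c)
s,_=snapshot("scene")
cv2.imwrite("pics/w4.png",np.vstack([cv2.resize(p[130:330,160:480],(640,400)),cv2.resize(s[150:270,350:510],(264,198))]if 0 else [np.hstack([cv2.resize(p[100:300,200:440],(480,400)),cv2.resize(s[180:260,390:454],(320,400))])])[:,:,::-1])
E
```

```text
6.65 [531.3155134  262.02236796 172.54718072] 176.99416178902408 24.84148456760593 [ 0.06169153  0.2389439  -4.54874435] [ 0.00728651 -0.0313006  -0.00633329]
```

View pics/w4.png

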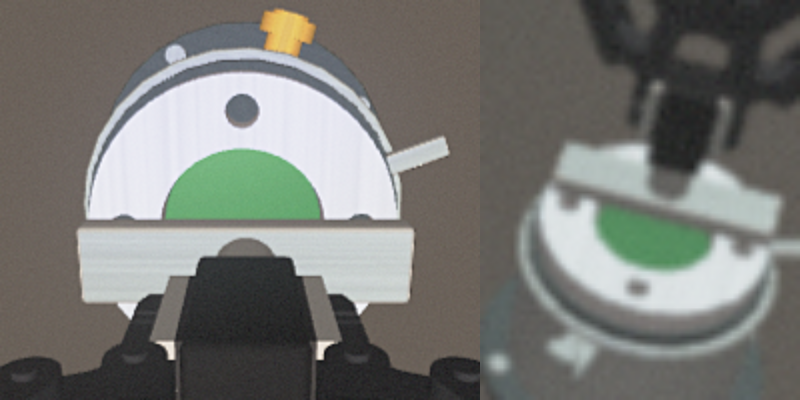

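The crop shows the pins just above the side holes at crop (123,218) and (361,218); the bar's centre is at about x=246 against the hole axis at 242. I'll do the numbers with rays.

```bash
python3 - <<'E'
from h import *
w=dict(np.load("w4.npz"));p,d=w["p"],w["d"];P=cloud(w,d);Z=P[...,2];g=cv2.cvtColor(p,cv2.COLOR_RGB2GRAY)
u,v=321,155;s=g[v-14:v+15,u-14:u+15];m=cv2.moments((s<150).astype(np.uint8),True)
a,b=u-14+m["m10"]/m["m00"],v-14+m["m01"]/m["m00"];h=ray(w,a,b,110)[:2];print(m["m00"],a,b,"hole",h,"-> C",h+43*np.array([np.cos(np.radians(-2.95)),np.sin(np.radians(-2.95))]))
# ring outer edge at 110: circle fit on ring-top pixels' outer boundary
rm=((abs(Z-110)<5)&(g>190)).astype(np.uint8);cs=max(cv2.findContours(rm,0,1)[0],key=cv2.contourArea)[:,0]
q=np.array([ray(w,x,y,110)[:2] for x,y in cs if y<205]);C=np.array([531,261.])
k=np.hypot(*(q-C).T)>50;q=q[k]
A=np.c_[2*q,np.ones(len(q))];x=np.linalg.lstsq(A,(q**2).sum(1),rcond=None)[0];print("ring fit",x[:2],np.sqrt(x[2]+x[:2]@x[:2]),len(q))
B=(abs(Z-142)<7);B[:,:230]&=True;B[260:]=0;B[:200]=0;B[:,285:365]=0
vv,uu=np.nonzero(B);zb=np.median(Z[B]);q=np.array([ray(w,i,j,zb)[:2] for i,j in zip(uu,vv)],np.float32);print(zb,cv2.minAreaRect(q),uu.min(),uu.max(),vv.min(),vv.max())
E
```

```text
216.0 320.4675925925926 154.87037037037038 hole [487.30621959 264.08427242] -> C [530.24923712 261.87130031]
ring fit [530.13971905 262.12990031] 55.36318295589746 202
141.14997425069907 ((531.3740844726562, 263.14752197265625), (104.85221099853516, 26.940494537353516), 86.98161315917969) 238 407 211 251
```

Request:
drive_tool(steps=[[[0.0013, -0.001, 0.0], [0, 0, 0], -1], [[0.0013, -0.001, 0.0], [0, 0, 0], -1], [[0.0013, -0.001, 0.004], [0, 0, 0], -1], [[0.0013, -0.001, 0.008], [0, 0, 0], -1], [[0.0013, -0.001, 0.011], [0, 0, 0], -1], [[0.0013, -0.001, 0.013], [0, 0, 0], -1], [[0.0013, -0.001, 0.013], [0, 0, 0], -1]])

```text
time_s: 7.45
tool_pos: [528.8, 261.0, 157.7]
ee_rot: [-0.081, -3.14, 0.001]
contact_force: [-0.4, -0.1, -3.7]
opening: 24.9
```

```bash
python3 - <<'E'
from h import *
st=state();print(st["time_s"],st["tool_pos"],yaw(st),st["opening"],st["contact_force"],st["ft_torque"])
E
```

```text
7.45 [528.81648132 260.99879685 157.72669774] 177.03637510988634 24.91073823278341 [-0.40938994 -0.0994954  -3.72995713] [ 0.03495452  0.01996439 -0.0028246 ]
```

The tips are about 6 mm below the ring top with no push-back, so the pins are in the holes. Now seating.

Request:
drive_tool(steps=[[[-0.001, 0, 0.002], [0, 0, 0], -1], [[-0.001, 0, 0.003], [0, 0, 0], -1], [[-0.001, 0, 0.004], [0, 0, 0], -1], [[-0.001, 0, 0.004], [0, 0, 0], -1], [[-0.001, 0, 0.004], [0, 0, 0], -1]])

```text
time_s: 7.95
tool_pos: [530.1, 261.1, 154.3]
ee_rot: [-0.081, -3.141, -0.0]
contact_force: [0.0, -0.0, -4.6]
opening: 25.0
```

```bash
python3 - <<'E'
from h import *
st=state();print(st["time_s"],st["tool_pos"],yaw(st),st["joint_pos"][5],st["opening"],st["contact_force"],st["ft_torque"])
c=calibration("wrist");p,d=snapshot("wrist");P=cloud(c,d);Z=P[...,2]
B=(Z>112)&(Z<150);B[300:]=0;B[:200]=0;B[:,285:365]=0;B[:,:230]=0;B[:,415:]=0
print("bar top z (seated 122)",np.percentile(Z[B],[25,50,75]),B.sum())
E
```

```text
7.95 [530.1426073  261.08930071 154.3180653 ] 177.0338320408827 0.5093813219985333 25.016778891166144 [ 0.03750355 -0.03888985 -4.5526176 ] [ 0.03227561 -0.04064141 -0.02756292]
bar top z (seated 122) [122.35577096 122.87190338 123.34384951] 3481
```

Request:
drive_tool(steps=[[[0, 0, 0], [0, 0, 0.04], -1], [[0, 0, 0], [0, 0, 0.1], -1], [[0, 0, 0], [0, 0, 0.16], -1], [[0, 0, 0], [0, 0, 0.22], -1], [[0, 0, 0], [0, 0, 0.28], -1], [[0, 0, 0], [0, 0, 0.34], -1], [[0, 0, 0], [0, 0, 0.4], -1], [[0, 0, 0], [0, 0, 0.46], -1], [[0, 0, 0], [0, 0, 0.52], -1], [[0, 0, 0], [0, 0, 0.58], -1], [[0, 0, 0], [0, 0, 0.64], -1], [[0, 0, 0], [0, 0, 0.7], -1]])

```text
time_s: 9.2
tool_pos: [529.7, 261.8, 154.4]
ee_rot: [-1.154, -2.921, -0.001]
contact_force: [0.1, 1.9, -4.3]
opening: 25.2
```

```bash
python3 - <<'E'
from h import *
st=state();print(st["time_s"],st["tool_pos"],yaw(st),st["joint_pos"][5],st["opening"],st["contact_force"],st["ft_torque"])
E
```

```text
9.2 [529.70109433 261.76960747 154.35048642] 136.8891943000776 1.2105665838629656 25.195227902702506 [ 0.12864995  1.92947739 -4.2950609 ] [0.44000185 0.2481406  0.68098976]
```

Request:
drive_tool(steps=[[[0, 0, 0], [0, 0, 0.06], -1], [[0, 0, 0], [0, 0, 0.12], -1], [[0, 0, 0], [0, 0, 0.18], -1], [[0, 0, 0], [0, 0, 0.24], -1], [[0, 0, 0], [0, 0, 0.3], -1], [[0, 0, 0], [0, 0, 0.36], -1], [[0, 0, 0], [0, 0, 0.42], -1], [[0, 0, 0], [0, 0, 0.48], -1], [[0, 0, 0], [0, 0, 0.54], -1], [[0, 0, 0], [0, 0, 0.6], -1], [[0, 0, 0], [0, 0, 0.66], -1], [[0, 0, 0], [0, 0, 0.72], -1]])

```text
time_s: 10.4
tool_pos: [530.3, 262.0, 154.4]
ee_rot: [-2.109, -2.327, -0.002]
contact_force: [0.7, 2.7, -7.2]
opening: 25.1
```

```bash
python3 - <<'E'
from h import *
st=state();print(st["time_s"],st["tool_pos"],yaw(st),st["joint_pos"][5],st["opening"],st["contact_force"],st["ft_torque"])
E
```

```text
10.4 [530.34855051 261.98902378 154.3717913 ] 95.63655894552585 1.9305405924768761 25.114480637843982 [ 0.74315437  2.74675536 -7.17757565] [ 0.54265502 -0.22813302  0.62678321]
```

Request:
drive_tool(steps=[[[0, 0, 0], [0, 0, 0.06], -1], [[0, 0, 0], [0, 0, 0.12], -1], [[0, 0, 0], [0, 0, 0.18], -1], [[0, 0, 0], [0, 0, 0.24], -1], [[0, 0, 0], [0, 0, 0.3], -1], [[0, 0, 0], [0, 0, 0.36], -1], [[0, 0, 0], [0, 0, 0.42], -1], [[0, 0, 0], [0, 0, 0.48], -1], [[0, 0, 0], [0, 0, 0.54], -1], [[0, 0, 0], [0, 0, 0.6], -1], [[0, 0, 0], [0, 0, 0.66], -1], [[0, 0, 0], [0, 0, 0.71], -1]])

```text
time_s: 11.6
tool_pos: [530.9, 261.8, 154.4]
ee_rot: [-2.787, -1.449, -0.003]
contact_force: [2.7, 0.8, -6.7]
opening: 25.0
```

```bash
python3 - <<'E'
from h import *
st=state();print(st["time_s"],st["tool_pos"],yaw(st),st["joint_pos"][5],st["opening"],st["contact_force"],st["ft_torque"])
t,_=snapshot("top");s,_=snapshot("scene");w,_=snapshot("wrist");
np.savez("t5",t=t,s=s,w=w)
f=lambda a:cv2.resize(a,(400,400),interpolation=cv2.INTER_CUBIC)
cv2.imwrite("pics/v5.png",np.hstack([f(t[160:240,185:265]),f(s[200:280,380:460])])[:,:,::-1])
E
```

```text
11.6 [530.92604145 261.77154981 154.39633209] 54.95283688904514 2.640407923497531 25.02904726512374 [ 2.73571113  0.82476538 -6.66737392] [ 0.3763338  -0.66233057  0.51246234]
```

View pics/v5.png

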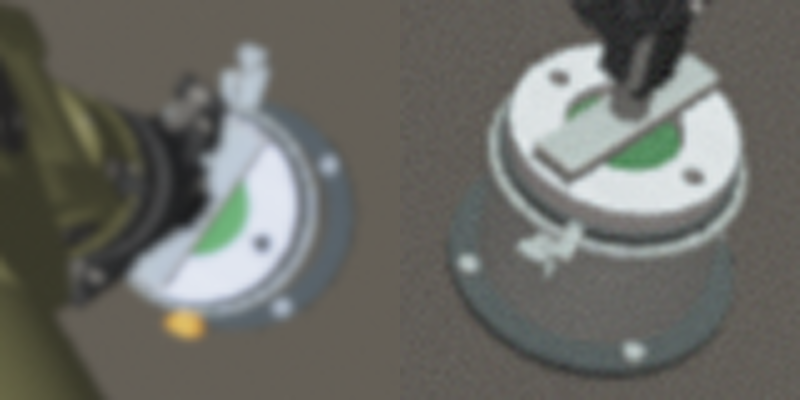

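Both views show the pointer just short of the post. The two open ring holes, at crop (559,76) and (693,176) in the scene view, give the ring angle turned so far.

```bash
python3 - <<'E'
from h import *
t=np.load("top.npz");s=np.load("scene.npz")
f=lambda c,u0,v0,x,y,z:ray(c,u0+(x+.5)/5-.5,v0+(y+.5)/5-.5,z)[:2]
a,b=f(s,380,200,159,77,109),f(s,380,200,293,176,109);e=a-b
print("scene holes",np.hypot(*e),np.degrees(np.arctan2(e[1],e[0])),(a+b)/2, "before -3.15 mod 90")
h=f(t,185,160,262,243,109)-np.array([532.1,259.0]);print("top hole",np.hypot(*h),np.degrees(np.arctan2(h[1],h[0])),"before -3.0")
C=np.array([531.15,261.5])
for n,x,y,z in(("post",123,252,106),("post-mid",147,256,100),("tip",136,242,96),("tip2",133,240,93)):
    q=f(s,380,200,x,y,z)-C;print(n,np.hypot(*q),np.degrees(np.arctan2(q[1],q[0])))
q=f(t,185,160,231,77,96)-np.array([532.1,259.]);print("tip top",np.hypot(*q),np.degrees(np.arctan2(q[1],q[0])))
E
```

```text
scene holes 86.14808712559812 -122.23751586337536 [531.17654847 261.64702438] before -3.15 mod 90
top hole 43.06176539984668 -121.78165619967437 before -3.0
post 98.95439889982887 -19.922855783443758
post-mid 89.67529210047812 -14.51782982754989
tip 81.77541167580509 -20.69934488572235
tip2 79.23287091695849 -22.630012590708155
tip top 78.40515943924088 -11.403613301513726
```

Request:
drive_tool(steps=[[[0, 0, 0], [0, 0, 0.03], -1], [[0, 0, 0], [0, 0, 0.06], -1], [[0, 0, 0], [0, 0, 0.09], -1], [[0, 0, 0], [0, 0, 0.12], -1], [[0, 0, 0], [0, 0, 0.135], -1], [[0, 0, 0], [0, 0, 0.135], -1], [[0, 0, 0], [0, 0, 0.135], -1], [[0, 0, 0], [0, 0, 0.135], -1], [[0, 0, 0], [0, 0, 0.135], -1], [[0, 0, 0], [0, 0, 0.135], -1]])

```text
time_s: 12.75
tool_pos: [530.9, 261.5, 154.6]
ee_rot: [-2.878, -1.258, -0.003]
contact_force: [4.0, 3.0, -7.1]
opening: 25.0
```

```bash
python3 - <<'E'
from h import *
st=state();print(st["time_s"],st["tool_pos"],yaw(st),st["joint_pos"][5],st["opening"],st["contact_force"],st["ft_torque"])
t,_=snapshot("top");s,_=snapshot("scene");c=calibration("wrist");w,d=snapshot("wrist");
np.savez("t6",t=t,s=s,w=w)
f=lambda a,n=400:cv2.resize(a,(n,n),interpolation=cv2.INTER_CUBIC)
cv2.imwrite("pics/v6.png",np.hstack([f(t[155:205,210:260]),f(s[215:265,385:435])])[:,:,::-1])
E
```

```text
12.75 [530.86950578 261.5225263  154.58028345] 47.220237652642155 2.7750405632957302 24.95264587917055 [ 4.04659102  3.03428157 -7.10431155] [ 0.83936696 -1.05359632  0.30351292]
```

View pics/v6.png

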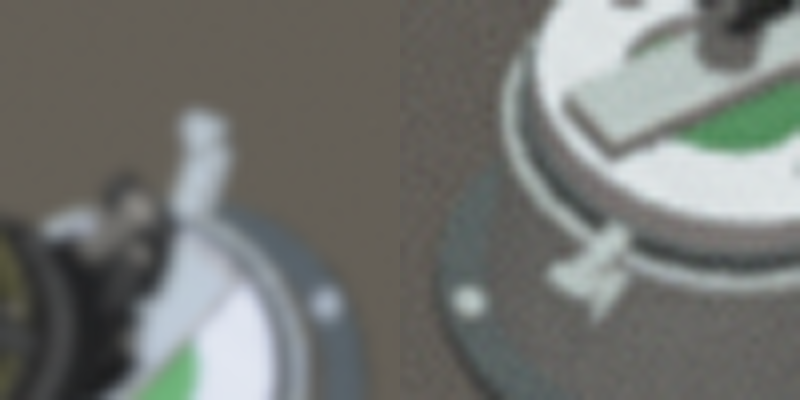

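```bash
python3 - <<'E'
from h import *
t=np.load("top.npz");s=np.load("scene.npz");k=np.load("t6.npz")
def proj(c,p):
    q=c["camera_from_world"]@np.array([*p,1]);return c["fx"]*q[0]/q[2]+c["cx"],c["fy"]*q[1]/q[2]+c["cy"]
for n,c,I,C in(("scene",s,k["s"],(531.15,261.55)),("top",t,k["t"],(532.1,259.0))):
    g=cv2.cvtColor(I,cv2.COLOR_RGB2GRAY);C=np.array(C)
    for an in(50,-130):
        a=np.radians(an);u,v=proj(c,(*(C+43*np.array([np.cos(a),np.sin(a)])),109));u0,v0=int(round(u)),int(round(v))
        w=255-cv2.resize(g[v0-4:v0+5,u0-4:u0+5],None,fx=8,fy=8,interpolation=cv2.INTER_CUBIC)
        m=cv2.moments((w>(int(w.max())+int(np.median(w)))//2).astype(np.uint8),True)
        h=ray(c,u0-4+(m["m10"]/m["m00"]+.5)/8-.5,v0-4+(m["m01"]/m["m00"]+.5)/8-.5,109)[:2]-C
        print(n,an,np.hypot(*h),np.degrees(np.arctan2(h[1],h[0])),m["m00"]/64)
    for l in(-15,-17,-19,-21,-23):
        a=np.radians(l);e=C+94*np.array([np.cos(a),np.sin(a)]);o=(210,155) if n=="top" else(385,215)
        u,v=proj(c,(*e,106));print(" post@",l,[round((x-y+.5)*8-.5+(400 if n=="scene" and i==0 else 0)) for i,(x,y) in enumerate(zip((u,v),o))])
E
```

```text
scene 50 42.49497783078616 49.732949537172914 11.296875
scene -130 45.7335564869461 -130.10172082111535 10.28125
 post@ -15 [590, 286]
 post@ -17 [580, 281]
 post@ -19 [570, 276]
 post@ -21 [561, 270]
 post@ -23 [551, 265]
top 50 39.000299622382556 46.81354386928145 12.625
top -130 48.14370116712391 -130.31206358740903 11.140625
 post@ -15 [188, 122]
 post@ -17 [197, 125]
 post@ -19 [205, 128]
 post@ -21 [214, 130]
 post@ -23 [222, 134]
```

The holes put the ring at −126.9° of turn, so the pointer is at −19.2°. The post reads −19° in both views, so it's at the mark. Next I'll back off the torque slightly and lift out.

Request:
drive_tool(steps=[[[0, 0, 0], [0, 0, -0.02], -1], [[0, 0, 0], [0, 0, -0.035], -1], [[0, 0, 0], [0, 0, -0.035], -1], [[0, 0, -0.004], [0, 0, -0.035], -1], [[0, 0, -0.009], [0, 0, -0.035], -1], [[0, 0, -0.015], [0, 0, -0.035], -1], [[0, 0, -0.03], [0, 0, -0.035], -1], [[0, 0, -0.055], [0, 0, -0.035], -1], [[0, 0, -0.08], [0, 0, -0.035], -1], [[0, 0, -0.08], [0, 0, -0.035], -1], [[0, 0, -0.08], [0, 0, -0.035], -1]])

```text
time_s: 14.0
tool_pos: [530.2, 261.0, 234.4]
ee_rot: [2.856, 1.309, 0.001]
contact_force: [-0.1, 0.9, -3.6]
opening: 25.1
```

```bash
python3 - <<'E'
from h import *
st=state();print(st["time_s"],st["tool_pos"],yaw(st),st["joint_pos"][5],st["opening"],st["contact_force"],st["ft_torque"])
print(np.load("grasp.npy"));to((518.5,-236.4,236),111.4)
E
```

```text
14.0 [530.18187093 261.00949418 234.41589382] 49.252650649057735 2.7395046592414642 25.08169807591131 [-0.10576492  0.89498686 -3.57574116] [ 0.01184722 -0.03803601  0.00938529]
[ 518.53372917 -236.35238647   73.0546096   111.39634877]
shift [-0.3845  0.3158 -0.0017] turn [ 6.0000e-04 -3.0000e-04 -1.0847e+00]
```

Request:
drive_tool(steps=[[[-0.032, 0.026, 0], [0, 0, -0.09], -1], [[-0.064, 0.053, 0], [0, 0, -0.18], -1], [[-0.096, 0.079, 0], [0, 0, -0.27], -1], [[-0.128, 0.105, 0], [0, 0, -0.36], -1], [[-0.16, 0.132, 0], [0, 0, -0.45], -1], [[-0.192, 0.158, 0], [0, 0, -0.54], -1], [[-0.224, 0.184, 0], [0, 0, -0.63], -1], [[-0.256, 0.211, 0], [0, 0, -0.72], -1], [[-0.288, 0.237, 0], [0, 0, -0.81], -1], [[-0.32, 0.263, 0], [0, 0, -0.9], -1], [[-0.352, 0.289, 0], [0, 0, -0.99], -1], [[-0.384, 0.316, 0], [0, 0, -1.085], -1]])

```text
time_s: 15.2
tool_pos: [517.4, -237.2, 232.3]
ee_rot: [-1.763, -2.596, 0.001]
contact_force: [1.3, 1.2, -3.8]
opening: 25.1
```

Request:
drive_tool(steps=[[[0, 0, 0], [0, 0, 0], -1], [[0, 0, 0], [0, 0, 0], -1], [[0, 0, 0], [0, 0, 0], -1], [[0, 0, 0], [0, 0, 0], -1], [[0, 0, 0], [0, 0, 0], -1], [[0, 0, 0], [0, 0, 0], -1]])

```text
time_s: 15.8
tool_pos: [519.2, -235.3, 234.4]
ee_rot: [1.768, 2.597, 0.0]
contact_force: [-0.3, 0.7, -4.0]
opening: 25.2
```

```bash
python3 - <<'E'
from h import *
st=state();print(st["time_s"],st["tool_pos"],yaw(st),st["contact_force"]);to((518.5,-236.4,115),111.4,st)
c=calibration("wrist");p,d=snapshot("wrist");np.savez("w7",p=p,d=d,**c)
P=cloud(c,d);Z=P[...,2];hsv=cv2.cvtColor(p,cv2.COLOR_RGB2HSV)
m=(Z>22)&(Z<38)&(hsv[...,2]>150)&(abs(P[...,0]-520)<110)&(abs(P[...,1]+237)<110)
v,u=np.nonzero(m);q=np.array([ray(c,a,b,30)[:2] for a,b in zip(u,v)],np.float32);print("rest",cv2.minAreaRect(q),len(q))
cv2.imwrite("pics/w7.png",p[:,:,::-1])
E
```

```text
15.8 [ 519.15225501 -235.27796466  234.39568451] 111.49962713101418 [-0.32477522  0.74202199 -3.96044979]
shift [-0.0008 -0.001   0.1194] turn [0.0001 0.0001 0.0017]
rest ((491.4396667480469, -250.760986328125), (238.76193237304688, 86.83248901367188), 29.67066764831543) 6303
```

View pics/w7.png

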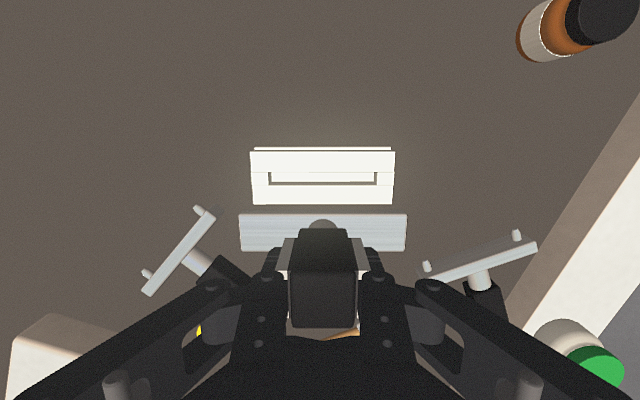

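The wrist view shows the empty slot at (323,178), parallel to the crossbar at rows 212–251. I'll check alignment in this view.

```bash
python3 - <<'E'
from h import *
w=dict(np.load("w7.npz"));p,d=w["p"],w["d"];Z=cloud(w,d)[...,2];g=cv2.cvtColor(p,cv2.COLOR_RGB2GRAY)
for u in (280,310,340,365): print(u,g[166:208:1,u].tolist())
x=np.array([268,381]);print("row178",g[178,245:275].tolist(),g[178,370:400].tolist())
B=(Z>185)&(Z<215);B[:200]=0;B[262:]=0;B[:,285:365]=0
v,u=np.nonzero(B);z=np.median(Z[B]);q=np.array([ray(w,a,b,z)[:2] for a,b in zip(u,v)],np.float32);r=cv2.minAreaRect(q);print(z,r)
a=np.radians(111.5);X=np.array([np.cos(a),np.sin(a)]);Y=np.array([np.sin(a),-np.cos(a)])
C=np.array(r[0])
for n,uv in(("far slot",(322,172)),("near slot",(322,185.5)),("far rest",(322,151)),("near rest",(322,205)),("left rest",(250,178)),("right rest",(395,178))):
    e=ray(w,*uv,30)[:2]-C;print(n,(e@X).round(1),(e@Y).round(1))
E
```

```text
280 [244, 244, 245, 245, 245, 244, 240, 245, 244, 245, 245, 245, 245, 246, 249, 230, 122, 126, 135, 214, 253, 246, 244, 245, 245, 245, 244, 244, 244, 244, 244, 244, 244, 244, 244, 244, 248, 253, 151, 96, 109, 108]
310 [244, 244, 245, 245, 246, 243, 228, 247, 245, 244, 245, 245, 245, 246, 250, 231, 121, 130, 133, 216, 253, 246, 244, 244, 244, 245, 244, 244, 244, 244, 244, 244, 244, 244, 244, 244, 248, 254, 145, 104, 110, 112]
340 [245, 244, 244, 245, 244, 243, 228, 247, 245, 244, 245, 245, 244, 246, 249, 231, 119, 131, 136, 214, 253, 245, 244, 244, 244, 244, 244, 244, 244, 244, 244, 244, 244, 244, 244, 244, 248, 252, 150, 99, 109, 107]
365 [244, 244, 244, 244, 245, 243, 226, 247, 245, 244, 244, 244, 244, 247, 250, 197, 123, 127, 130, 217, 253, 245, 244, 244, 244, 244, 244, 244, 244, 244, 244, 244, 244, 244, 244, 244, 248, 254, 142, 96, 103, 104]
row178 [108, 105, 103, 105, 97, 110, 223, 253, 246, 245, 244, 245, 245, 245, 245, 245, 244, 245, 245, 245, 245, 248, 255, 149, 115, 121, 192, 255, 247, 245] [244, 245, 249, 240, 125, 130, 156, 249, 248, 245, 244, 244, 244, 244, 244, 244, 244, 244, 244, 244, 244, 244, 249, 255, 78, 99, 104, 103, 101, 104]
202.84368623596924 ((519.1800537109375, -233.92974853515625), (104.83655548095703, 27.548336029052734), 21.487361907958984)
far slot 6.6 -0.3
near slot -9.8 -0.2
far rest 31.3 -0.3
near rest -34.2 -0.2
left rest -0.6 -86.0
right rest -0.6 86.7
```

Request:
drive_tool(steps=[[[-0.001, 0, 0.03], [0, 0, 0], -1], [[-0.001, 0, 0.06], [0, 0, 0], -1], [[-0.001, 0, 0.09], [0, 0, 0], -1], [[-0.001, 0, 0.12], [0, 0, 0], -1], [[-0.001, 0, 0.135], [0, 0, 0], -1], [[-0.001, 0, 0.145], [0, 0, 0], -1], [[-0.001, 0, 0.152], [0, 0, 0], -1], [[-0.001, 0, 0.157], [0, 0, 0], -1], [[-0.001, 0, 0.16], [0, 0, 0], -1], [[-0.001, 0, 0.161], [0, 0, 0], -1], [[-0.001, 0, 0.161], [0, 0, 0], -1], [[-0.001, 0, 0.161], [0, 0, 0], -1]])

```text
time_s: 17.05
tool_pos: [519.7, -237.2, 73.8]
ee_rot: [1.769, 2.595, 0.0]
contact_force: [-0.2, 0.1, -3.9]
opening: 25.2
```

```bash
python3 - <<'E'
from h import *
st=state();print(st["time_s"],st["tool_pos"],yaw(st),st["opening"],st["contact_force"],st["ft_torque"])
c=calibration("wrist");p,d=snapshot("wrist");Z=cloud(c,d)[...,2]
B=(Z>35)&(Z<55);B[:205]=0;B[262:]=0;B[:,285:365]=0;B[:,:238]=0;B[:,408:]=0
print("bar top (42 when down)",np.median(Z[B]),B.sum())
E
```

```text
17.05 [ 519.69429927 -237.18930999   73.79022947] 111.42763171583267 25.184236289887934 [-0.20067729  0.05444751 -3.86370632] [-0.02080124  0.02400677 -0.02167853]
bar top (42 when down) 42.26862531505341 3399
```

Pins are in the slot, about 0.5 mm from seated. I'll lower that last bit, release and retreat.

Request:
drive_tool(steps=[[[0, 0, 0.001], [0, 0, 0], -1], [[0, 0, 0.001], [0, 0, 0], -1], [[0, 0, 0.001], [0, 0, 0], -0.2], [[0, 0, 0.001], [0, 0, 0], 0.2], [[0, 0, 0.001], [0, 0, 0], 0.6], [[0, 0, 0.001], [0, 0, 0], 1], [[0, 0, 0.001], [0, 0, 0], 1], [[0, 0, 0.001], [0, 0, 0], 1], [[0, 0, 0.001], [0, 0, 0], 1], [[0, 0, 0.001], [0, 0, 0], 1], [[0, 0, 0.001], [0, 0, 0], 1]])

```text
time_s: 18.2
tool_pos: [519.4, -237.0, 72.3]
ee_rot: [-1.77, -2.596, 0.0]
contact_force: [0.2, -0.1, 0.3]
opening: 85.6
```

Request:
drive_tool(steps=[[[0, 0, -0.02], [0, 0, 0], 1], [[0, 0, -0.05], [0, 0, 0], 1], [[0, 0, -0.09], [0, 0, 0], 1], [[0, 0, -0.13], [0, 0, 0], 1], [[0, 0, -0.16], [0, 0, 0], 1], [[-0.05, 0, -0.18], [0, 0, 0], 1], [[-0.1, 0, -0.2], [0, 0, 0], 1], [[-0.1, 0, -0.2], [0, 0, 0], 1], [[-0.1, 0, -0.2], [0, 0, 0], 1]])

```text
time_s: 19.1
tool_pos: [556.3, -331.5, 272.2]
ee_rot: [1.772, 2.594, 0.0]
contact_force: [0.7, 0.5, -0.3]
opening: 85.1
```

```bash
python3 - <<'E'
from h import *
st=state();print(st["time_s"],st["tool_pos"],st["opening"],st["contact_force"])
t,_=snapshot("top");s,_=snapshot("scene");w,_=snapshot("wrist")
f=lambda a,n=400:cv2.resize(a,(400,n),interpolation=cv2.INTER_CUBIC)
cv2.imwrite("pics/v8.png",np.vstack([np.hstack([f(t[160:240,185:265],300),f(s[200:280,380:460],300)]),np.hstack([f(w,250),f(s[160:260,200:360],250)])])[:,:,::-1])
# ring angle check
T=np.load("top.npz");g=cv2.cvtColor(t,cv2.COLOR_RGB2GRAY)
E
```

```text
19.1 [ 556.25790313 -331.48582923  272.18045316] 85.08375759831877 [ 0.68810192  0.52690173 -0.28962575]
```

View pics/v8.png

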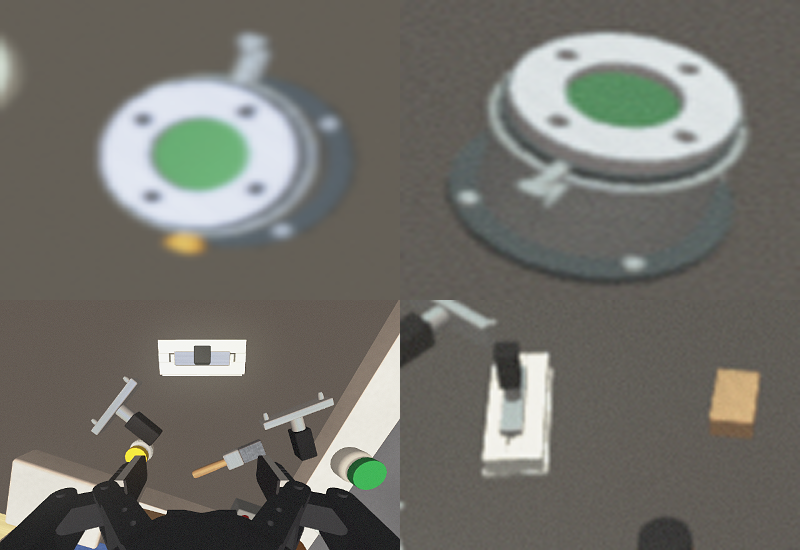

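The spanner stands upright and centred in the slot. In the top crop the holes at (247,111) and (151,197) give a ring angle of −39.9° (expected −40°), so the pointer has stayed at the mark and the bystanders look undisturbed.

```bash
python3 -c "
from plant import *
print(hand_in())"
```

```text
the job is handed in; nothing more can be done
None
```

The vessel is closed and the spanner is back upright in its rest. I handed the job in at about 19 s of the 72 s allowed. The hand-in reported no verdict.

I took the smallest spanner from the rest and set both pins about 10 mm deep into the ring holes. I then turned the ring about 127° clockwise and lifted the spanner out.

**Pointer at the mark:** before lifting out, the ring's holes put the pointer at −19.2°, against −19° for the mark post in both fixed views. The final top view gave a ring angle of −39.9° (expected −40°), so the ring did not move when I lifted out.

**Spanner in its rest:** the final pictures show it upright and centred along the slot. The crossbar top read 42.3 mm above the bench (42 when fully down) just before the last lowering and release. I did not measure it again after release.

**Contacts:** forces stayed low throughout, and the gripper was open and clear of everything at the end. The bystanders looked undisturbed, but I judged that by eye and did not measure it.

**Disagreements:** the ring-centre estimates from different cameras differed by 1 to 3 mm, so I aligned the pins using the wrist view alone. The first readings of the post angle ran from −18.5° to −19.9°. One hole reading in the top view was off by about 3°, probably because the arm covered that hole.

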